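Hold a spread retaining ring at its groove on a filter wheel axle

ROBOT

A 7-joint arm with a two-finger parallel gripper is mounted at the origin on the work surface. World frame = base frame: x ahead of the robot, y to its left, z up, the work surface at z = 0. Lengths are in m, angles in degrees, forces in N, time in s.
With the tool pointing down it reaches from about 0.425 to 0.825 m from the base axis. Payload 3.6 kg.
Tool frame: the origin (TCP) lies at the very end of the fingers, on their centre line; the grasp point (between the pads) lies bot.tcp_to_grasp behind it (bot.tcp_to_grasp is the distance from the TCP to the grasp point, in m); z points along the fingers, y is the line along which they close (so a half turn about z gives the same grasp; the last joint's range is limited). The gripper opens to 85 mm and grips with 20 to 120 N. Pads are 22 mm wide; open, the fingers measure 114 mm over their backs; the gripper's body (76 mm by 85 mm) begins 54 mm behind the grasp point. The pads swing forward as they close: fully open they stand 13 mm farther back than shut.
Start: joints at [-72.966, 35.231, -0.722, 81.555, 0.464, 63.22, -2.315], TCP at [0.207, 0.616, 0.231] pointing down, gripper open.
Joint ranges: [-178.69, 178.69], [-17.37, 117.87], [-77.05, 75.6], [15.02, 138.74], [-78.02, 258.01], [0.78, 113.62], [-162.83, 162.83]. Speed limits (degrees/s): [159.86, 159.86, 180, 180, 180, 180, 180].

INTERFACE

Orientations are given as [roll, pitch, yaw] about the fixed x, y, z axes, in that order (R = Rz(yaw) Ry(pitch) Rx(roll)).
In Python, from bench import monitor, vision, order, bot gives the robot as it stands.
- The arm moves only by the tool drive_tool, never from a script. Its argument "increments" is one flat list of numbers, 6 for each row, row after row: the shift along the tool's x, y, z each as a share of 0.4 m, from -1 to 1, then the turn, a rotation vector about the tool's x, y, z each as a share of 90 degrees, from -1 to 1. A call has 1 to 10 rows; each row is the pose to reach, as a shift and turn from the pose commanded when the call began, along the tool's axes at that moment; what a row does not reach only later rows make up. A row lasts 1/12 s, in which the tool goes at most 41.7 mm and 7.16 degrees, less where a joint would pass 70% of its speed; a pose out of reach is approached as far as the arm can. A call with a number of a shift or a turn outside -1 to 1 is refused whole. A call with a gripper value outside its range is refused whole. "fingers" is the opening, from -1 (shut) to 1 (fully open), set as the call begins (left out, the last holds). The fingers move at their own pace and stop on an object; the grip force is fixed at half the most. Time passes only in rows, so rows that repeat a pose let the fingers close. It gives the time, the measured TCP pose, the force, the opening and the grip force at its end, in the units of the state.
- monitor.state(): the state, without advancing time (a new reading comes with each control period).
- vision.read_camera(name): name is "scene" or "top"; returns a dict with "pixels" (384x512x3 uint8, blue, green, red), "z_map" (384x512 float32, m along the optical axis (not along the pixel's ray), 0 where there is no reading), "mtx" (3x3 intrinsics, pixels), "D" ([k1, k2, p1, p2, k3] as OpenCV has them; the pictures are not rectified), "R" (3x3) and "t" (3): a world point X has camera coordinates R X + t. Camera axes: x right, y down, z forward; pixel columns grow to the right and rows downward; lengths in m; the calibration is good to about 2 mm. A picture is of the moment at which its call begins.
- order.close_job(): hands the job in; it is judged then, once.
The state is a dict: "t": time; "qpos": joint angles; "dq": joint speeds; "joint_torque": joint torques, N m; "position": TCP position; "eef_rot": TCP orientation; "contact_force": force on the tool from outside, world axes, zero at the start; "ft_torque": the same for the moment, N m; "width": finger opening in m; "grip_force": force on a finger pad.
Only numpy, scipy, OpenCV 4.12 (cv2) and the standard library are available. Lean on these libraries where they do the work, as an engineer would, in place of code of your own. Each camera call takes 0.05 s, during which the arm holds its last target. There are 200 camera calls.

TASK

Take the blue-handled circlip pliers, whose tips are already hooked in the eyes of the retaining ring, off their rest by the handles, squeeze them right to their stop so that the ring is spread, and slide the ring level down over the filter wheel's axle stub until the tips just reach the brass washer and the ring is at the groove. Finish there, still holding the pliers squeezed and still, the ring spread round the axle opposite the groove and ready to be let snap in after inspection. Do not lean on the washer, touch the ring with the fingers, touch the filter wheel with anything, or disturb the other things on the bench.

Things in the scene. Friction and masses are not known exactly. Their poses are not given: they have to be found in the camera images.
- pliers_grip (a point): Grip of the circlip pliers: midway between the two blue handles, at half their height, 72 mm behind the pivot. x runs from handles to nose, y to the left, z up. On the rest they lie level, this point 41 mm above the bench. Handles 9 mm thick, 12 mm high, flat sides; here 59 mm over their outsides when open, 34 to 37 mm (and parallel) when squeezed to the stop. Straight from 43 to 131 mm behind the pivot.
- lever_left (a joint): Squeeze of the pliers: angle of the left lever in rad, 0 = open (held there by a spring), 0.15 = stop (ring fully spread; a hard grip reads up to 0.18). The right lever moves alike. Squeezing the handles together parts the tips. About 10 N on each handle at the grip point brings it to the stop; more does no harm.
- pliers: Bent-nose circlip pliers with both levers, 0.19 kg, 175 mm long; origin on the pivot at half the handles' height, x to the nose, z up. Two steel tips at the nose, 45 mm ahead of the pivot, bend straight down to 28 mm below the handles' mid-plane. They lie on two cross ribs of the rest, under the pivot (8 mm either side) and 110 to 122 mm behind it; between the ribs the rest's base is 5 mm thick.
- ring_centre (a point): Centre of the dark retaining ring, half-way up its 2.5 mm thickness; z square to its plane, x away from the pliers, y to their left. 41 mm outside, 33 mm bore when spread; relaxed about 5 mm narrower, too tight for the axle. Its gap, with the eyes for the tips, faces the pliers. 135 mm ahead of the grip point and 26 mm lower at the start; 132 to 134 mm ahead and 27 mm lower when spread.
- ring: The retaining ring with both arms, 15 g; origin at the centre of its underside. It starts on the light pad of the rest, relaxed, the tips through its eyes. Once spread it hangs nearly level (drooping up to 5 degrees) on the tips by friction and by the flared feet of the tips; unspread it does not come up reliably. The tips reach 1.5 mm below it, so that they stand on the washer before it does.
- ring_left (a joint): Opening of the ring's left arm in rad: 0 relaxed, about 0.15 with the pliers at their stop (round, 33 mm bore)
- ring_right (a joint): Opening of the ring's right arm in rad, likewise
- axle_groove (a point): Middle of the groove of the upright axle stub, on its axis, 59.5 mm above the bench, z up. The groove is 5 mm high, 24 mm across, its lower wall level with the brass washer's top; the axle above it is 28 mm across. With the tips standing on the washer the ring centre is within 1 mm of this height. Washer 56 mm across, 4 mm thick, its top 13 mm above the wheel.
- axle_end (a point): Centre of the axle's top end, 13.5 mm above axle_groove; the end is tapered to 21 mm across over its top 4 mm
- module: Opened filter wheel module, fixed: black round housing 172 mm across, top edge 35 mm above the bench, a motor box (41 mm high, ending 117 mm from the axle) at its own +x side. Only hub, washer and axle stand above 46 mm. Origin under the axle on the bench; any yaw
- filter_wheel: Wheel 148 mm across with six coloured filters, a fixed part of the module, top 44 to 46 mm above the bench; origin under the axle on the bench. Its coatings must not be touched
- cleaner: small amber bottle of lens cleaner, 38 mm across, 85 mm high, origin at its underside (leave alone)
- driver: orange-handled screwdriver lying on the bench, 170 mm long, origin on the bench under its middle (leave alone)
- filter_cube: loose black filter cube with coloured windows, 38 x 34 x 42 mm, origin at its underside (leave alone)
- objective: microscope objective standing on its thread, 29 mm across, 46 mm high, origin at its underside (leave alone)
- screw_dish: shallow glass dish with a few small screws, 84 mm across, 16 mm high, origin at its underside (leave alone)
- blower: red rubber dust blower standing with its nozzle up, 56 mm across, 85 mm high, origin at its underside (leave alone)

How it is judged (in metres and radians):
On the way:
1. the ring is spread by the pliers and lifted clear of its pad (value of joint each of ring_left, ring_right above 0.11 rad and height (world z) of ring_centre above 0.045 m and contact force between the fingers and pliers above 3 N), for 0.1 s.
At the end, for the whole second after the job is handed in: Gripper on the pliers with over 5 N, squeezed past 0.12 rad; ring arms open over 0.11 rad; ring centre within 3 mm of the axle's axis and 2 mm of groove mid-height, level within 7 degrees, at rest, ring and pliers each under 12 N on the module (value of joint each of ring_left, ring_right above 0.11 rad and value of joint lever_left above 0.12 rad and horizontal distance between ring_centre and axle_groove below 0.003 m and z of ring_centre in the frame of axle_groove between -0.002 and 0.002 m and angle between the z axis of ring_centre and the z axis of axle_groove, either way round below 0.12 rad and contact force between the fingers and pliers above 5 N and contact force between each of pliers, ring and module below 12 N and linear speed of each of ring, pliers below 0.02 m/s); the arm keeps its last pose, push and grip.
It fails at once if the filter wheel is touched by the fingers, the arm, the pliers or the ring (contact force between any of the fingers, the arm, pliers, ring and filter_wheel above 1 N).
It fails at once if the ring is touched with the fingers (contact force between the fingers and ring above 1 N).
It fails at once if the ring or the pliers are pressed on the module with more than 25 N (contact force between any of ring, pliers and module above 25 N).
It fails at once if another thing on the bench is disturbed (moved more than 15 mm) (distance of any of cleaner, driver, filter_cube, objective, screw_dish, blower from where it was at the start of the episode above 0.015 m).
It also fails if it takes over 42 s, if anything falls off the work surface, if the arm or the gripper's body presses on something with over 40 N, if the wrist force passes 120 N, or if a joint passes its speed limit or range.

## Working session

There is one attempt and no reset: what is moved stays moved. The work goes in short steps, Python scripts to look and compute and a tool call to move; the robot and the scene stay as the last step left them, time stands still between calls to the robot, and variables do not carry over. Pictures are saved under pics/ and viewed, at most 10 in all, crops included, and the job is handed in when it is done.

Besides the shell and the picture viewer there is one more tool, called after "Call:" by a JSON object that holds its "name" and its "arguments". drive_tool: Moves the arm, as the interface text tells. Its arguments: {"type":"object","properties":{"increments":{"type":"array"},"fingers":{"type":"number"}},"required":["increments"]}

```bash
mkdir -p pics; ls; cat > h.py <<'E'
import numpy as np, cv2
from bench import monitor, vision, order, bot
from scipy.spatial.transform import Rotation as Rn
def cam(n):
    d=vision.read_camera(n)
    for k in("mtx","D","R","t"): d[k]=np.array(d[k],float)
    d["pixels"]=np.array(d["pixels"]); d["z_map"]=np.array(d["z_map"]); return d
def ray(d,uv):
    p=cv2.undistortPoints(np.array(uv,float).reshape(-1,1,2),d["mtx"],d["D"]).reshape(-1,2)
    v=np.c_[p,np.ones(len(p))]@d["R"]; return -d["R"].T@d["t"],v
def plane(d,uv,z):
    c,v=ray(d,uv); return c+v*((z-c[2])/v[:,2])[:,None]
def cloud(d):
    h,w=d["z_map"].shape; u,v=np.meshgrid(np.arange(w),np.arange(h))
    c,r=ray(d,np.c_[u.ravel(),v.ravel()]); X=c+r*d["z_map"].ravel()[:,None]
    return X.reshape(h,w,3)
def proj(d,X):
    return cv2.projectPoints(np.array(X,float).reshape(-1,1,3),cv2.Rodrigues(d["R"])[0],d["t"],d["mtx"],d["D"])[0].reshape(-1,2)
E
python3 - <<'E'
from h import *
for n in("top","scene"):
    d=cam(n); cv2.imwrite(f"pics/{n}0.png",d["pixels"]); print(n,-d["R"].T@d["t"],d["mtx"][0,0],d["D"]); np.savez(f"{n}0.npz",**d)
print(monitor.state(), bot.tcp_to_grasp)
E
```

```text
pics
top [0.35168401 0.01551553 1.27443658] 395.6024800664258 [-0.10405603  0.          0.          0.          0.        ]
scene [ 1.00005694 -0.32127243  0.94248111] 367.5405356989011 [-0.00975212  0.          0.          0.          0.        ]
{'t': 0.1, 'qpos': array([-72.9644657 ,  35.28470246,  -0.72089318,  81.63377521,
         0.46540303,  63.22176771,  -2.31574694]), 'dq': array([ 0.01208255, -0.21067157,  0.02390155, -0.4285519 , -0.00824847,
       -0.10257512,  0.03111479]), 'joint_torque': array([ 1.18682838e-03, -4.70383430e+01,  2.60334564e-01, -1.71569055e+01,
        1.01458668e-02,  5.95692254e-03,  1.04986577e-05]), 'position': array([0.20661416, 0.61553579, 0.23023341]), 'eef_rot': array([-1.79862716e+02,  4.12840988e-03,  1.61447876e+02]), 'contact_force': array([-0.37962514, -0.81218413, -0.48413805]), 'ft_torque': array([-0.03942672,  0.03759139,  0.00253931]), 'grip_force': 0.0, 'width': 0.0852508677848206} 0.0187
```

View pics/top0.png

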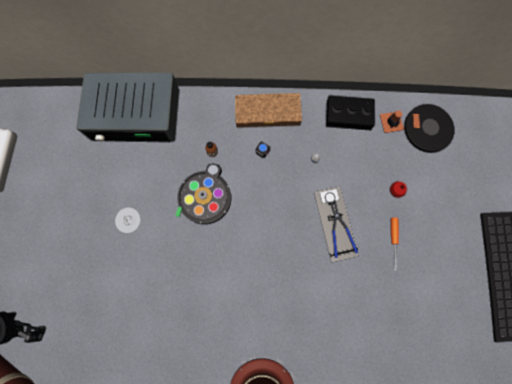

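View pics/scene0.png

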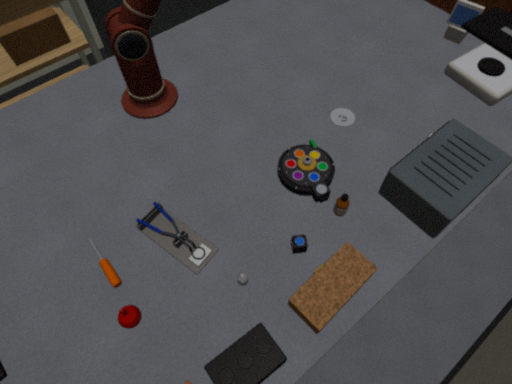

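The top view shows the module with its axle near (204,195), and the pliers on the rest with handles near (337,253) and (352,250) and the ring at (330,197). The scene view shows the axle near (307,163) and the ring near (199,254). I'll zoom in on the details next.

```bash
python3 - <<'E'
from h import *
for n,b in(("top",[(170,150,70,80),(305,175,60,100)]),("scene",[(265,130,80,80),(125,190,100,90)])):
    d=dict(np.load(n+"0.npz")); im=d["pixels"]
    cs=[cv2.resize(cv2.copyMakeBorder(im[y:y+h,x:x+w],0,100-h,0,100-w,cv2.BORDER_CONSTANT),None,fx=3,fy=3,interpolation=cv2.INTER_CUBIC) for x,y,w,h in b]
    globals()[n]=np.hstack(cs)
    hsv=cv2.cvtColor(im,cv2.COLOR_BGR2HSV)
    x,y,w,h=b[1]; m=cv2.inRange(hsv,(105,130,60),(130,255,255)); k=np.zeros_like(m);k[y:y+h,x:x+w]=1; m*=k
    nn,l,s,c=cv2.connectedComponentsWithStats(m); print(n,"blue",[(s[i][4],s[i][:4].tolist(),c[i].round(1).tolist()) for i in range(1,nn) if s[i][4]>5])
    x,y,w,h=b[0]; m=cv2.inRange(hsv,(10,90,60),(28,255,255)); k=np.zeros_like(m);k[y:y+h,x:x+w]=1; m*=k
    nn,l,s,c=cv2.connectedComponentsWithStats(m); print(n,"brass",[(s[i][4],s[i][:4].tolist(),c[i].round(1).tolist(),plane(d,c[i],.057).round(4).tolist()) for i in range(1,nn) if s[i][4]>5])
    X=cloud(d); 
    for nm,(x,y,w,h) in zip(("mod","pl"),b):
        Z=X[y:y+h,x:x+w].reshape(-1,3); print(nm,"z pct",np.percentile(Z[:,2],[1,10,50,90,99]).round(4))
        if nm=="mod":
            for t in(.050,.065):
                H=Z[(Z[:,2]>t)&(Z[:,2]<.08)]; print(t,len(H),H.mean(0).round(4),((H.max(0)+H.min(0))/2).round(4))
        else:
            H=Z[Z[:,2]>.035]; print(len(H),H.mean(0).round(4), np.linalg.svd(H[:,:2]-H[:,:2].mean(0),full_matrices=False)[2][0])
cv2.imwrite("pics/zoom.png",np.vstack([top,scene]))
E
```

```text
top blue [(np.int32(58), [346, 228, 12, 25], [351.4, 240.4]), (np.int32(55), [333, 230, 5, 27], [334.5, 243.7])]
top brass [(np.int32(28), [207, 150, 9, 4], [211.0, 151.1], [[0.7414, 0.181, 0.057]]), (np.int32(185), [194, 187, 18, 18], [203.0, 195.7], [[0.5943, 0.1988, 0.057]]), (np.int32(55), [195, 206, 8, 8], [198.5, 209.7], [[0.5494, 0.2108, 0.057]])]
mod z pct [-0.0049 -0.0017  0.0042  0.0473  0.0722]
0.05 291 [0.606  0.1976 0.0603] [0.6387 0.2009 0.0638]
0.065 65 [0.5964 0.1993 0.0727] [0.5969 0.2001 0.0715]
pl z pct [-0.0055 -0.0026  0.0015  0.0148  0.049 ]
418 [ 0.4845 -0.2152  0.1351] [ 0.61655877 -0.78730889]
scene blue [(np.int32(73), [154, 202, 19, 19], [162.5, 211.0]), (np.int32(81), [137, 219, 25, 14], [148.7, 225.5])]
scene brass [(np.int32(286), [296, 150, 23, 21], [306.8, 160.0], [[0.5901, 0.2048, 0.057]]), (np.int32(55), [336, 198, 9, 10], [340.3, 203.0], [[0.7562, 0.1737, 0.057]])]
mod z pct [-0.0046 -0.0025  0.0012  0.0452  0.072 ]
0.05 305 [0.6361 0.1891 0.0605] [0.6694 0.1949 0.065 ]
0.065 75 [0.6231 0.1922 0.0713] [0.6731 0.1915 0.0724]
pl z pct [-0.0046 -0.0026  0.0001  0.0136  0.0471]
502 [ 0.5398 -0.2428  0.1117] [-0.99143167  0.13062638]
```

View pics/zoom.png

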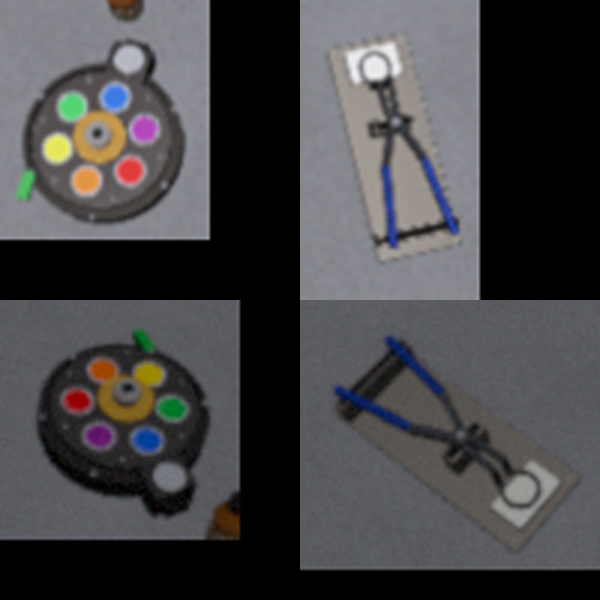

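Zoomed: axle boss centre in the top crop at (98,133), brass ring around it; handles blue with the ring (dark circle) on the white pad at (375,68) top and (520,490) scene. The motor box is on the +x side and away from the pliers. Next I fit these in both views.

```bash
python3 - <<'E'
from h import *
from scipy.optimize import least_squares
def circ(P,r=None):
    f=lambda q:np.hypot(P[:,0]-q[0],P[:,1]-q[1])-(q[2] if r is None else r)
    s=least_squares(f,[*P[:,:2].mean(0),.02],loss="soft_l1",f_scale=.001); return s.x,np.sqrt(np.mean(s.fun**2))
B={"top":((194,187,18,18),(320,185,22,22)),"scene":((294,148,28,26),(188,243,24,24))}
for n in B:
    d=dict(np.load(n+"0.npz")); im=d["pixels"]; hsv=cv2.cvtColor(im,cv2.COLOR_BGR2HSV)
    S=8
    # brass
    x,y,w,h=B[n][0]; x-=4;y-=4;w+=8;h+=8
    big=cv2.resize(hsv[y:y+h,x:x+w,1],None,fx=S,fy=S,interpolation=cv2.INTER_CUBIC)
    m=cv2.resize(cv2.inRange(hsv,(10,90,60),(28,255,255))[y:y+h,x:x+w],None,fx=S,fy=S,interpolation=cv2.INTER_LINEAR)>127
    cs=max(cv2.findContours(m.astype(np.uint8),cv2.RETR_EXTERNAL,cv2.CHAIN_APPROX_NONE)[0],key=cv2.contourArea)
    cs=cv2.convexHull(cs).reshape(-1,2)
    uv=(cs+.5)/S-.5+[x,y]; q,e=circ(plane(d,uv,.057)); print(n,"washer",q.round(4),e.round(4))
    # ring: dark pixels on white pad
    x,y,w,h=B[n][1]; g=cv2.cvtColor(im,cv2.COLOR_BGR2GRAY)[y:y+h,x:x+w]
    print(g[::2,::2])
    # handles
    m=cv2.inRange(hsv,(105,110,40),(130,255,255)); nn,l,s,c=cv2.connectedComponentsWithStats(m)
    L=[]
    for i in range(1,nn):
        if s[i][4]<40 or not(125<c[i][0]<225 or 320<c[i][0]<365) or not 195<c[i][1]<260: continue
        v,u=np.nonzero(l==i); P=plane(d,np.c_[u,v],.045)[:,:2]
        a=P.mean(0); k=np.linalg.svd(P-a,full_matrices=False)[2][0]; k*=np.sign(k[0]); t=(P-a)@k
        L.append((a,k)); print(" handle",a.round(4),np.degrees(np.arctan2(k[1],k[0])).round(2),"ext",t.min().round(4),t.max().round(4),(a+k*t.min()).round(4),(a+k*t.max()).round(4))
    (a,k),(b,j)=L; s=np.linalg.solve(np.c_[k,-j],b-a); X=a+k*s[0]; bis=k+j; print(" cross",X.round(4),"yaw",np.degrees(np.arctan2(bis[1],bis[0])).round(2))
E
```

```text
top washer [0.5957 0.1997 0.0292] 0.0004
[[142 140 144 142 144 140 141 140 136 138 132]
 [142 145 144 137 145 127 134 141 133 152 140]
 [139 132 149 131 149 154 164 198 182 149 136]
 [158 160 193 203 198 203 226 234 211 144 148]
 [189 233 231 174 161 176 140 208 230 153 142]
 [165 234 202 186 233 233 218 148 230 167 146]
 [151 229 168 200 231 230 233 157 228 199 142]
 [138 226 206 179 235 234 232 147 214 168 142]
 [146 189 220 127 173 166 139  53 127 145 146]
 [152 142 157 133  71  32  46  43 111 149 146]
 [153 151 153 152 128  97  72 102  84 146 147]]
 handle [ 0.4655 -0.2686] 22.53 ext -0.0394 0.0448 [ 0.4291 -0.2837] [ 0.5069 -0.2514]
 handle [ 0.4519 -0.2156] 4.87 ext -0.0356 0.0453 [ 0.4164 -0.2186] [ 0.497  -0.2117]
 cross [ 0.6298 -0.2004] yaw 13.7
scene washer [0.5865 0.2095 0.0419] 0.0035
[[ 75  61  38  65  87  84  91 111  89  88  86  86]
 [ 44  74  52  22  84  85 130 152 135  99  89  90]
 [ 52  30  71  34  48  58  71 122 151 149 108  90]
 [ 75  17  62  76 111 148 147  93 119 151 150 124]
 [ 88  47  48 112 152 154 154 147  82 152 153 137]
 [ 92  81  65 148 154 155 152 152  81 143 143  88]
 [ 90 100  85 137 151 152 152 133  85 146  95  87]
 [ 94 143 133  76 116 125 121  81 137  97  84  85]
 [ 91 143 151 138 109  94 111 140 100  82  88  81]
 [ 89  83 124 153 154 153 154 117  83  87  80  96]
 [ 90  89  86 113 144 154 131  81  90  75  90  95]
 [ 90  93  92  90  94 122  81  94  80  89  95  97]]
 handle [ 0.4539 -0.2169] 5.6 ext -0.0401 0.0417 [ 0.414  -0.2209] [ 0.4954 -0.2129]
 handle [ 0.4674 -0.2698] 22.08 ext -0.0397 0.042 [ 0.4306 -0.2847] [ 0.5063 -0.254 ]
 cross [ 0.6434 -0.1984] yaw 13.84
```

```bash
cat >> h.py <<'E'
def plan(p,yaw,p0=None,rpy0=None):
    s=monitor.state(); p0=s["position"] if p0 is None else np.array(p0); rpy0=s["eef_rot"] if rpy0 is None else rpy0
    R0=Rn.from_euler("xyz",rpy0,degrees=True); R1=Rn.from_euler("xyz",[180,0,yaw],degrees=True)
    return np.r_[R0.inv().apply(np.array(p)-p0)/.4,(R0.inv()*R1).as_rotvec(degrees=True)/90].round(4)
E
python3 - <<'E'
from h import *
for n,(x,y,w,h),th,s in(("top",(320,185,22,22),185,(331,198)),("scene",(188,243,24,24),115,(199,254))):
    d=dict(np.load(n+"0.npz")); g=cv2.cvtColor(d["pixels"],cv2.COLOR_BGR2GRAY)[y:y+h,x:x+w]
    S=8; b=(cv2.resize(g,None,fx=S,fy=S,interpolation=cv2.INTER_CUBIC)>th).astype(np.uint8)
    nn,l,st,c=cv2.connectedComponentsWithStats(b,connectivity=4); i=l[int((s[1]-y+.5)*S),int((s[0]-x+.5)*S)]
    print(n,i,st[i][4]/64,(c[i]+.5)/S-.5+[x,y],plane(d,(c[i]+.5)/S-.5+[x,y],.0155).round(4))
p=[0.2066,.6155,.2302];q=[-179.86,0,161.45]
print(plan([.45,.40,.22],112,p,q)); print(plan([.52,.08,.2],63,[.45,.40,.22],[180,0,112])); print(plan([.474,-.239,.13],13.75,[.52,.08,.2],[180,0,63]))
E
```

```text
top 2 48.6875 [329.53806964 197.13065629] [[ 0.6076 -0.2067  0.0155]]
scene 2 71.921875 [198.20745981 252.79957365] [[ 0.607  -0.2076  0.0155]]
[-7.483e-01 -3.171e-01  2.630e-02 -1.500e-03  7.000e-04  5.494e-01]
[-0.8073 -0.1374  0.05    0.     -0.      0.5444]
[-0.7628  0.2596  0.175   0.     -0.      0.5472]
```

Call:
{"name": "drive_tool", "arguments": {"increments": [-0.748, -0.317, 0.026, -0.0015, 0.0007, 0.55, -0.748, -0.317, 0.026, -0.0015, 0.0007, 0.55, -0.748, -0.317, 0.026, -0.0015, 0.0007, 0.55, -0.748, -0.317, 0.026, -0.0015, 0.0007, 0.55, -0.748, -0.317, 0.026, -0.0015, 0.0007, 0.55, -0.748, -0.317, 0.026, -0.0015, 0.0007, 0.55, -0.748, -0.317, 0.026, -0.0015, 0.0007, 0.55, -0.748, -0.317, 0.026, -0.0015, 0.0007, 0.55, -0.748, -0.317, 0.026, -0.0015, 0.0007, 0.55], "fingers": 1}}

```text
t: 0.85
position: [0.4578, 0.3915, 0.2207]
eef_rot: [179.8, 0.4, 111.1]
contact_force: [0.8, 0.6, 0.5]
width: 0.0855
grip_force: 0.0
```

Call:
{"name": "drive_tool", "arguments": {"increments": [-0.807, -0.137, 0.05, 0, 0, 0.544, -0.807, -0.137, 0.05, 0, 0, 0.544, -0.807, -0.137, 0.05, 0, 0, 0.544, -0.807, -0.137, 0.05, 0, 0, 0.544, -0.807, -0.137, 0.05, 0, 0, 0.544, -0.807, -0.137, 0.05, 0, 0, 0.544, -0.807, -0.137, 0.05, 0, 0, 0.544, -0.807, -0.137, 0.05, 0, 0, 0.544, -0.807, -0.137, 0.05, 0, 0, 0.544]}}

```text
t: 1.6
position: [0.5208, 0.0704, 0.2004]
eef_rot: [179.8, 0.2, 62.2]
contact_force: [0.1, -0.5, 0.3]
width: 0.0856
grip_force: 0.0
```

Call:
{"name": "drive_tool", "arguments": {"increments": [-0.763, 0.26, 0.175, 0, 0, 0.547, -0.763, 0.26, 0.175, 0, 0, 0.547, -0.763, 0.26, 0.175, 0, 0, 0.547, -0.763, 0.26, 0.175, 0, 0, 0.547, -0.763, 0.26, 0.175, 0, 0, 0.547, -0.763, 0.26, 0.175, 0, 0, 0.547, -0.763, 0.26, 0.175, 0, 0, 0.547, -0.763, 0.26, 0.175, 0, 0, 0.547, -0.763, 0.26, 0.175, 0, 0, 0.547, -0.763, 0.26, 0.175, 0, 0, 0.547]}}

```text
t: 2.43
position: [0.4727, -0.2405, 0.1289]
eef_rot: [-179.9, 0.0, 13.5]
contact_force: [0.2, -0.2, 0.3]
width: 0.0856
grip_force: 0.0
```

```bash
python3 - <<'E'
from h import *
s=monitor.state(); print(s["t"],s["position"],s["eef_rot"],s["contact_force"])
print(plan([.4755,-.2392,.055],13.75),plan([.4755,-.2392,.024],13.75))
E
```

```text
2.4333 [ 0.47269026 -0.24047439  0.12888882] [-1.79899369e+02  2.29881476e-02  1.34507309e+01] [ 0.23320495 -0.16287835  0.32546933]
[ 0.0076 -0.0011  0.1847 -0.0011  0.0003 -0.0033] [ 0.0077 -0.001   0.2622 -0.0011  0.0003 -0.0033]
```

Call:
{"name": "drive_tool", "arguments": {"increments": [0.0076, -0.001, 0.06, -0.001, 0, -0.0033, 0.0076, -0.001, 0.12, -0.001, 0, -0.0033, 0.0076, -0.001, 0.17, -0.001, 0, -0.0033, 0.0076, -0.001, 0.21, -0.001, 0, -0.0033, 0.0076, -0.001, 0.24, -0.001, 0, -0.0033, 0.0076, -0.001, 0.26, -0.001, 0, -0.0033, 0.0076, -0.001, 0.272, -0.001, 0, -0.0033, 0.0076, -0.001, 0.272, -0.001, 0, -0.0033]}}

```text
t: 3.1
position: [0.4772, -0.2351, 0.0199]
eef_rot: [-179.9, -0.0, 14.2]
contact_force: [0.8, 0.0, -0.1]
width: 0.0852
grip_force: 0.0
```

```bash
python3 - <<'E'
from h import *
s=monitor.state(); print(s["t"],s["position"],s["eef_rot"],s["contact_force"])
a=cam("top");b=cam("scene")
c=lambda d,x,y,w,h:cv2.resize(d["pixels"][y:y+h,x:x+w],None,fx=4,fy=4,interpolation=cv2.INTER_CUBIC)
cv2.imwrite("pics/pre.png",np.hstack([c(a,295,180,80,100),c(b,115,180,110,100)]))
E
```

```text
3.1 [ 0.47716089 -0.23512505  0.0199351 ] [-1.79873008e+02 -3.94356857e-02  1.41666311e+01] [ 0.83246037  0.01372018 -0.13877127]
```

View pics/pre.png

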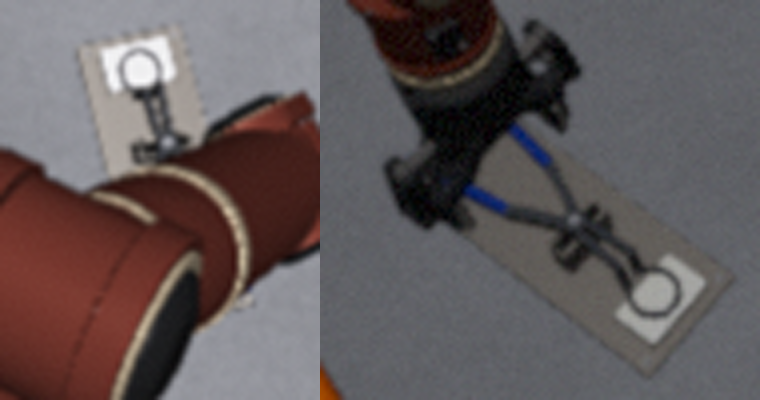

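The fingers straddle the blue handles. In the left crop the ring (140,70) is undisturbed on its pad. I'll correct a 4 mm offset, then close.

Call:
{"name": "drive_tool", "arguments": {"increments": [-0.0066, 0.009, 0, 0, 0, 0.0047, -0.0066, 0.009, 0, 0, 0, 0.0047, -0.0066, 0.009, 0, 0, 0, 0.0047, -0.0066, 0.009, 0, 0, 0, 0.0047, -0.0066, 0.009, 0, 0, 0, 0.0047]}}

```text
t: 3.62
position: [0.4754, -0.2408, 0.0208]
eef_rot: [-180.0, -0.1, 13.6]
contact_force: [-0.7, -0.0, -0.1]
width: 0.0853
grip_force: 0.0
```

Call:
{"name": "drive_tool", "arguments": {"increments": [0, 0, 0, 0, 0, 0, 0, 0, 0, 0, 0, 0, 0, 0, 0, 0, 0, 0, 0, 0, 0, 0, 0, 0, 0, 0, 0, 0, 0, 0, 0, 0, 0, 0, 0, 0, 0, 0, 0, 0, 0, 0, 0, 0, 0, 0, 0, 0, 0, 0, 0, 0, 0, 0, 0, 0, 0, 0, 0, 0], "fingers": -1}}

```text
t: 4.45
position: [0.4746, -0.2422, 0.0231]
eef_rot: [180.0, -0.1, 13.6]
contact_force: [-5.0, 0.1, 18.6]
width: 0.0334
grip_force: 58.1
```

```bash
python3 - <<'E'
from h import *
s=monitor.state(); print(s["t"],s["position"],s["eef_rot"],s["contact_force"],s["width"],s["grip_force"])
E
```

```text
4.45 [ 0.47462235 -0.24221233  0.02310953] [ 1.79957550e+02 -1.17032886e-01  1.36282382e+01] [-4.96172584  0.11313943 18.63598236] 0.03338547702748901 58.05635570897721
```

Call:
{"name": "drive_tool", "arguments": {"increments": [0, 0, -0.005, 0, 0, 0, 0, 0, -0.015, 0, 0, 0, 0, 0, -0.03, 0, 0, 0, 0, 0, -0.05, 0, 0, 0, 0, 0, -0.075, 0, 0, 0, 0, 0, -0.1, 0, 0, 0, 0, 0, -0.13, 0, 0, 0, 0, 0, -0.16, 0, 0, 0, 0, 0, -0.185, 0, 0, 0, 0, 0, -0.2, 0, 0, 0]}}

```text
t: 5.28
position: [0.4758, -0.2412, 0.1024]
eef_rot: [179.9, -0.2, 13.6]
contact_force: [0.6, -0.2, -2.4]
width: 0.0331
grip_force: 59.4
```

Call:
{"name": "drive_tool", "arguments": {"increments": [0, 0, -0.02, 0, 0, 0, 0, 0, -0.03, 0, 0, 0, 0, 0, -0.03, 0, 0, 0, 0, 0, -0.03, 0, 0, 0]}}

```text
t: 5.62
position: [0.4751, -0.2407, 0.1126]
eef_rot: [-180.0, -0.1, 13.6]
contact_force: [0.3, -0.0, -2.5]
width: 0.0332
grip_force: 59.4
```

```bash
python3 - <<'E'
from h import *
s=monitor.state(); print(s["t"],s["position"],s["eef_rot"],s["contact_force"],s["ft_torque"],s["width"],s["grip_force"])
a=cam("top");b=cam("scene"); np.savez("top1.npz",**a);np.savez("scene1.npz",**b)
c=lambda d,x,y,w,h:cv2.resize(d["pixels"][y:y+h,x:x+w],None,fx=4,fy=4,interpolation=cv2.INTER_CUBIC)
cv2.imwrite("pics/lift.png",np.hstack([c(a,295,170,80,100),c(b,130,170,110,100)]))
E
```

```text
5.6167 [ 0.4751103  -0.24071118  0.11257298] [-1.79955765e+02 -6.76804578e-02  1.36386439e+01] [ 0.34051174 -0.0311991  -2.53276929] [-0.00049991  0.04684147  0.03467722] 0.03317716925894966 59.39068424399011
```

View pics/lift.png

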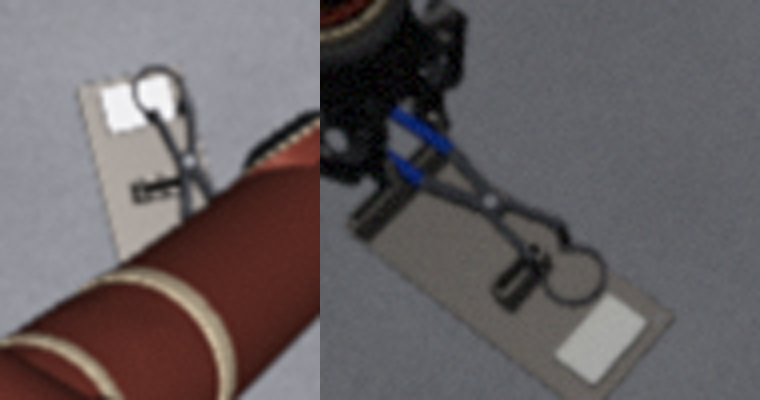

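The lift worked. Both views show the pliers squeezed with the round ring hanging level on the tips, at (334,194) in the top view and (193,239) in the scene view. Next I carry it to above the axle.

Call:
{"name": "drive_tool", "arguments": {"increments": [0.002, -0.01, 0, 0, 0, 0, 0.007, -0.03, 0, 0, 0, 0, 0.014, -0.065, 0, 0, 0, 0, 0.024, -0.11, 0, 0, 0, 0, 0.036, -0.165, 0, 0, 0, 0, 0.05, -0.225, 0, 0, 0, 0, 0.064, -0.29, 0, 0, 0, 0, 0.079, -0.36, 0, 0, 0, 0, 0.094, -0.43, 0, 0, 0, 0, 0.11, -0.5, 0, 0, 0, 0]}}

```text
t: 6.55
position: [0.4702, -0.0339, 0.1126]
eef_rot: [-179.9, -0.0, 13.7]
contact_force: [0.7, 0.9, -1.8]
width: 0.0331
grip_force: 59.4
```

Call:
{"name": "drive_tool", "arguments": {"increments": [0.015, -0.07, 0, 0, 0, 0, 0.03, -0.14, 0, 0, 0, 0, 0.046, -0.21, 0, 0, 0, 0, 0.06, -0.275, 0, 0, 0, 0, 0.073, -0.335, 0, 0, 0, 0, 0.085, -0.39, 0, 0, 0, 0, 0.095, -0.435, 0, 0, 0, 0, 0.103, -0.47, 0, 0, 0, 0, 0.107, -0.49, 0, 0, 0, 0, 0.109, -0.499, 0, 0, 0, 0]}}

```text
t: 7.38
position: [0.4653, 0.1702, 0.1125]
eef_rot: [-179.9, -0.0, 13.8]
contact_force: [-0.4, -0.8, -1.6]
width: 0.0329
grip_force: 59.4
```

Call:
{"name": "drive_tool", "arguments": {"increments": [0, 0, 0, 0, 0, 0, 0, 0, 0, 0, 0, 0, 0, 0, 0, 0, 0, 0]}}

```text
t: 7.63
position: [0.4662, 0.1667, 0.1131]
eef_rot: [180.0, -0.1, 13.5]
contact_force: [0.3, -0.1, -2.7]
width: 0.0331
grip_force: 59.4
```

```bash
python3 - <<'E'
from h import *
s=monitor.state(); print(s["t"],s["position"],s["eef_rot"],s["contact_force"],s["ft_torque"],s["width"],s["grip_force"],s["dq"].round(2))
a=cam("top");b=cam("scene"); np.savez("top2.npz",**a);np.savez("scene2.npz",**b)
c=lambda d,x,y,w,h:cv2.resize(d["pixels"][y:y+h,x:x+w],None,fx=6,fy=6,interpolation=cv2.INTER_CUBIC)
cv2.imwrite("pics/axle.png",np.hstack([c(a,172,160,62,80),c(b,272,120,68,80)]))
E
```

```text
7.6333 [0.46619636 0.16674125 0.11306795] [ 1.79989301e+02 -7.07231628e-02  1.35059293e+01] [ 0.3494921  -0.10267142 -2.67929243] [-0.02495722  0.08947646  0.0053826 ] 0.033096997742800095 59.44280649680877 [ 0.28 -0.08 -0.11 -0.18  0.04  0.01  0.05]
```

View pics/axle.png

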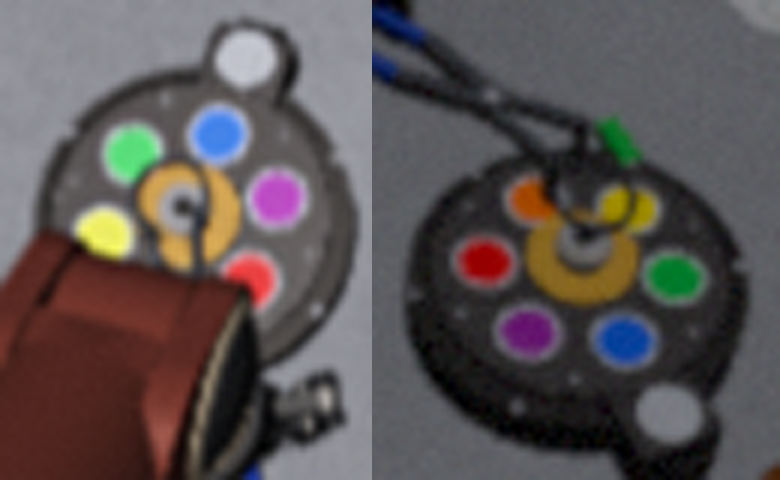

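Both views show the ring hovering over the axle: about (183,205) in the left crop, partly hidden by the arm, and about (590,188) in the right crop, with the axle top at (583,240). I'll measure the ring-to-TCP offset in the clean lift pictures and the axle in the first ones.

```bash
cat >> h.py <<'E'
from scipy.optimize import least_squares
def ringfit(d,c0,z,dark,yaw=13.6,r=.0185,back=.008,it=6,S=4,band=.006):
    im=cv2.cvtColor(d["pixels"],cv2.COLOR_BGR2GRAY)
    uv0=proj(d,[*c0,z])[0].astype(int); x,y=uv0-16
    g=cv2.resize(im[y:y+32,x:x+32],None,fx=S,fy=S,interpolation=cv2.INTER_CUBIC)
    v,u=np.nonzero(g<dark); P=plane(d,(np.c_[u,v]+.5)/S-.5+[x,y],z)[:,:2]
    ax=np.array([np.cos(np.radians(yaw)),np.sin(np.radians(yaw))]); c=np.array(c0,float)
    for _ in range(it):
        D=P-c; k=(abs(np.hypot(*D.T)-r)<band)&(D@ax>-back); Q=P[k]
        s=least_squares(lambda q:np.hypot(*(Q-q[:2]).T)-q[2],[*c,r],loss="soft_l1",f_scale=.001); c=s.x[:2]
    return s.x,len(Q),np.sqrt(np.mean(s.fun**2))
E
python3 - <<'E'
from h import *
T=np.array([.4751,-.2407]); yaw=13.64; ax=np.array([np.cos(np.radians(yaw)),np.sin(np.radians(yaw))]); ay=np.array([-ax[1],ax[0]])
for n,ths in(("top",(80,95,110)),("scene",(40,48,56))):
    d=dict(np.load(n+"1.npz"))
    for th in ths:
        for z in(.1036,):
            q,k,e=ringfit(d,(.6044,-.2093),z,th); o=q[:2]-T; print(n,th,q.round(4),k,e.round(4),"fwd/left",(o@ax).round(4),(o@ay).round(4))
# axle & washer from first pictures
for n,(x,y,w,h) in(("top",(190,183,26,26)),("scene",(290,146,34,30))):
    d=dict(np.load(n+"0.npz")); S=8; im=cv2.resize(d["pixels"][y:y+h,x:x+w],None,fx=S,fy=S,interpolation=cv2.INTER_CUBIC)
    hsv=cv2.cvtColor(im,cv2.COLOR_BGR2HSV)
    for lo in((12,110,60),(14,130,70)):
        m=cv2.inRange(hsv,lo,(25,255,255)); m=cv2.morphologyEx(m,cv2.MORPH_OPEN,np.ones((9,9)))
        cs=max(cv2.findContours(m,cv2.RETR_EXTERNAL,cv2.CHAIN_APPROX_NONE)[0],key=cv2.contourArea).reshape(-1,2)
        P=plane(d,(cs+.5)/S-.5+[x,y],.057)[:,:2]
        s=least_squares(lambda q:np.hypot(*(P-q[:2]).T)-q[2],[.595,.2,.028],loss="soft_l1",f_scale=.0005); print(n,"washer",s.x.round(4),np.sqrt(np.mean(s.fun**2)).round(4))
        # hole (axle silhouette) centroid
    cv2.imwrite(f"pics/w_{n}.png",im)
    a=proj(d,[[.5957,.1997,.073]])[0]; print("axle top expected px",a)
cv2.imwrite("pics/w.png",np.hstack([cv2.resize(cv2.imread("pics/w_top.png"),(300,300)),cv2.resize(cv2.imread("pics/w_scene.png"),(340,300))]))
E
```

```text
top 80 [ 0.6048 -0.2142  0.0185] 0 nan fwd/left 0.1323 -0.0048
top 95 [ 0.6034 -0.205   0.0189] 214 0.001 fwd/left 0.1331 0.0044
top 110 [ 0.6035 -0.205   0.019 ] 417 0.0015 fwd/left 0.1332 0.0044
scene 40 [ 0.6044 -0.2093  0.0185] 0 nan fwd/left 0.1331 0.0
scene 48 [-1.5679 -0.7138  0.0185] 0 nan fwd/left -2.097 0.0221
scene 56 [ 0.6058 -0.2062  0.0183] 196 0.0007 fwd/left 0.1351 0.0027
top washer [0.5956 0.1994 0.0276] 0.0006
top washer [0.5957 0.1993 0.0267] 0.0005
axle top expected px [202.04172658 194.21112994]
scene washer [0.5953 0.1981 0.0291] 0.0098
scene washer [0.5962 0.1978 0.028 ] 0.0076
axle top expected px [307.42645429 158.85371922]
  return _methods._mean(a, axis=axis, dtype=dtype,
  ret = ret.dtype.type(ret / rcount)
```

View pics/w.png

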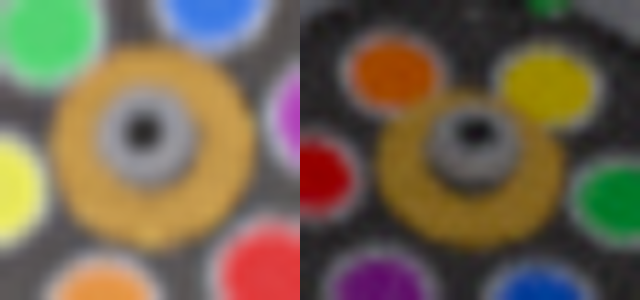

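The washer sits at (150,147) in the left crop and (471,168) in the right. Two-view triangulation puts the ring about 3.6 mm left of the hand axis and about 3.5 mm lower than nominal. I'll correct laterally, lower to just above the axle end, and look again with the ring over the brass.

Call:
{"name": "drive_tool", "arguments": {"increments": [0, 0.0065, 0, 0, 0, 0, 0, 0.0065, 0.01, 0, 0, 0, 0, 0.0065, 0.02, 0, 0, 0, 0, 0.0065, 0.03, 0, 0, 0, 0, 0.0065, 0.038, 0, 0, 0, 0, 0.0065, 0.043, 0, 0, 0, 0, 0.0065, 0.045, 0, 0, 0, 0, 0.0065, 0.045, 0, 0, 0, 0, 0.0065, 0.045, 0, 0, 0]}}

```text
t: 8.48
position: [0.4668, 0.1656, 0.0949]
eef_rot: [-180.0, -0.1, 13.6]
contact_force: [-0.4, -0.8, -2.2]
width: 0.0329
grip_force: 59.4
```

```bash
python3 - <<'E'
from h import *
s=monitor.state(); print(s["t"],s["position"],s["eef_rot"],s["contact_force"])
a=cam("top");b=cam("scene"); np.savez("top3.npz",**a);np.savez("scene3.npz",**b)
c=lambda d,x,y,w,h:cv2.resize(d["pixels"][y:y+h,x:x+w],None,fx=10,fy=10,interpolation=cv2.INTER_CUBIC)
cv2.imwrite("pics/axle3.png",np.hstack([c(a,183,175,38,50),c(b,288,135,38,50)]))
for z in(.080,.084):
  for n,d,ths in(("top",a,(70,85,100)),("scene",b,(40,48,56))):
    for th in ths: print(z,n,th,[np.round(v,4) for v in ringfit(d,(.5957,.199),z,th,band=.004)])
E
```

```text
8.4833 [0.46684147 0.16562275 0.09493918] [-1.79971799e+02 -7.77854144e-02  1.36320988e+01] [-0.41584163 -0.81645847 -2.2151934 ]
0.08 top 70 [array([-2.00443e+01, -2.83800e-01,  1.85000e-02]), np.int64(0), np.float64(nan)]
0.08 top 85 [array([0.5956, 0.1996, 0.0219]), np.int64(151), np.float64(0.0013)]
0.08 top 100 [array([0.5983, 0.202 , 0.0189]), np.int64(332), np.float64(0.0017)]
0.08 scene 40 [array([-14.8868, -11.7172,   0.0185]), np.int64(0), np.float64(nan)]
0.08 scene 48 [array([0.5956, 0.2047, 0.0187]), np.int64(128), np.float64(0.0018)]
0.08 scene 56 [array([0.5946, 0.203 , 0.0187]), np.int64(271), np.float64(0.0018)]
0.084 top 70 [array([0.6065, 0.2003, 0.0185]), np.int64(0), np.float64(nan)]
0.084 top 85 [array([0.5948, 0.199 , 0.0218]), np.int64(151), np.float64(0.0013)]
0.084 top 100 [array([0.5975, 0.2014, 0.0189]), np.int64(335), np.float64(0.0018)]
0.084 scene 40 [array([0.6011, 0.219 , 0.0221]), np.int64(36), np.float64(0.0004)]
0.084 scene 48 [array([0.5974, 0.2022, 0.0186]), np.int64(127), np.float64(0.0018)]
0.084 scene 56 [array([0.5966, 0.2005, 0.0187]), np.int64(274), np.float64(0.0018)]
  return _methods._mean(a, axis=axis, dtype=dtype,
  ret = ret.dtype.type(ret / rcount)
```

View pics/axle3.png

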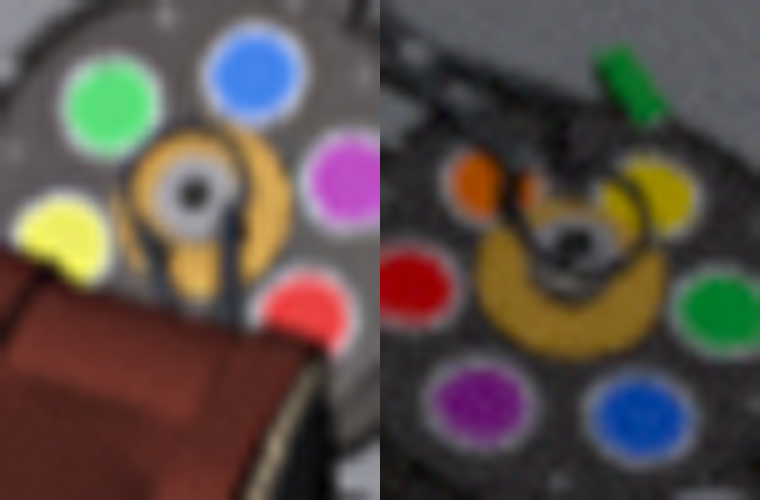

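```bash
cat > rf.py <<'E'
from h import *
def dfit(n,k,z,c0=(.5957,.199),th=30,back=.010,band=.004,r=.0185,S=6):
    d=dict(np.load(f"{n}{k}.npz")); d0=dict(np.load(n+"0.npz"))
    D=(d0["pixels"].astype(np.float32)-d["pixels"]).max(2)
    uv0=proj(d,[*c0,z])[0].astype(int); x,y=uv0-14
    D=cv2.resize(D[y:y+28,x:x+28],None,fx=S,fy=S,interpolation=cv2.INTER_CUBIC)
    v,u=np.nonzero(D>th); w=D[v,u]; P=plane(d,(np.c_[u,v]+.5)/S-.5+[x,y],z)[:,:2]
    a=np.radians(13.6); ax=np.array([np.cos(a),np.sin(a)]); c=np.array(c0,float)
    for _ in range(12):
        E=P-c; m=(abs(np.hypot(*E.T)-r)<band)&(E@ax>-back); Q=P[m]; W=np.sqrt(w[m])
        s=least_squares(lambda q:W*(np.hypot(*(Q-q).T)-r),c,loss="soft_l1",f_scale=.005); c=s.x
    return c,m.sum(),np.std(np.hypot(*(Q-c).T)-r)
def tri(k,z,**kw):
    t,nt,et=dfit("top",k,z,**kw); s,ns,es=dfit("scene",k,z,**kw)
    C=[np.load(n+"0.npz") for n in("top","scene")]; C=[-c["R"].T@c["t"] for c in C]
    g=[(c[:2]-[.596,.199])/(c[2]-z) for c in C]      # d(xy)/dz toward camera
    dd=s-t; gg=g[1]-g[0]; dz=-dd@gg/(gg@gg)
    print("z0",z,"top",t.round(4),nt,et.round(4),"scene",s.round(4),ns,es.round(4),"-> z",round(z+dz,4),"top",(t+g[0]*dz).round(4),"scene",(s+g[1]*dz).round(4))
E
python3 - <<'E'
from rf import *
for th in(20,30,45):
    for c0 in((.5957,.199),(.594,.201)): tri(3,.084,th=th,c0=c0)
E
```

```text
z0 0.084 top [0.5971 0.201 ] 2116 0.0021 scene [0.596  0.1999] 1966 0.0022 -> z 0.0843 top [0.597 0.201] scene [0.5962 0.1997]
z0 0.084 top [0.5971 0.201 ] 2116 0.0021 scene [0.596  0.1999] 1965 0.0022 -> z 0.0843 top [0.597 0.201] scene [0.5962 0.1997]
z0 0.084 top [0.5969 0.201 ] 1914 0.002 scene [0.5959 0.2   ] 1675 0.0019 -> z 0.0843 top [0.5969 0.2009] scene [0.5961 0.1998]
z0 0.084 top [0.5969 0.201 ] 1914 0.002 scene [0.5959 0.2   ] 1675 0.0019 -> z 0.0843 top [0.5969 0.2009] scene [0.5961 0.1998]
z0 0.084 top [0.5968 0.201 ] 1534 0.0016 scene [0.5957 0.2   ] 1080 0.0015 -> z 0.0844 top [0.5967 0.2009] scene [0.5959 0.1998]
z0 0.084 top [0.5968 0.201 ] 1534 0.0016 scene [0.5957 0.2   ] 1080 0.0015 -> z 0.0844 top [0.5967 0.2009] scene [0.5959 0.1998]
```

Call:
{"name": "drive_tool", "arguments": {"increments": [-0.0025, 0.0038, 0, 0, 0, 0, -0.0025, 0.0038, 0, 0, 0, 0, -0.0025, 0.0038, 0, 0, 0, 0, -0.0025, 0.0038, 0, 0, 0, 0, -0.0025, 0.0038, 0, 0, 0, 0]}}

```text
t: 9.0
position: [0.4662, 0.164, 0.095]
eef_rot: [-180.0, -0.1, 13.6]
contact_force: [0.2, 0.0, -2.2]
width: 0.0331
grip_force: 59.4
```

```bash
python3 - <<'E'
from rf import *
s=monitor.state(); print(s["t"],s["position"],s["eef_rot"],s["contact_force"])
for n in("top","scene"): np.savez(n+"4.npz",**cam(n))
for th in(30,45): tri(4,.084,th=th)
# washer & axle-top fits, first pictures
for n,(x,y,w,h) in(("top",(190,183,26,26)),("scene",(290,146,34,30))):
    d=dict(np.load(n+"0.npz")); S=8; im=cv2.resize(d["pixels"][y:y+h,x:x+w],None,fx=S,fy=S,interpolation=cv2.INTER_CUBIC)
    hsv=cv2.cvtColor(im,cv2.COLOR_BGR2HSV)
    m=cv2.inRange(hsv,(12,110,60),(25,255,255)); m=cv2.morphologyEx(m,cv2.MORPH_OPEN,np.ones((9,9)))
    cs=max(cv2.findContours(m,cv2.RETR_EXTERNAL,cv2.CHAIN_APPROX_NONE)[0],key=cv2.contourArea).reshape(-1,2)
    P=plane(d,(cs+.5)/S-.5+[x,y],.057)[:,:2]; c=np.array([.5957,.199]); r=.028
    for _ in range(8):
        Q=P[abs(np.hypot(*(P-c).T)-r)<.0025]
        q=least_squares(lambda q:np.hypot(*(Q-q[:2]).T)-q[2],[*c,r],loss="soft_l1",f_scale=.0003).x; c=q[:2]; r=q[2]
    print(n,"washer",q.round(4),len(Q),len(P))
    # dark hole in axle end
    g=cv2.cvtColor(im,cv2.COLOR_BGR2GRAY).astype(float); u0=(proj(d,[.5957,.199,.073])[0]-[x,y]+.5)*S
    yy,xx=np.mgrid[:g.shape[0],:g.shape[1]]; k=np.hypot(xx-u0[0],yy-u0[1])<2.5*S; W=np.clip(np.percentile(g[k],60)-g,0,None)*k
    cc=np.array([(W*xx).sum(),(W*yy).sum()])/W.sum(); print("  hole",plane(d,(cc+.5)/S-.5+[x,y],.073).round(4))
E
```

```text
9.0 [0.46619234 0.16397143 0.0949761 ] [-1.79963790e+02 -8.11224671e-02  1.36369600e+01] [ 0.20458906  0.01625363 -2.23171781]
z0 0.084 top [0.5962 0.1996] 1955 0.002 scene [0.5955 0.198 ] 1672 0.0019 -> z 0.0836 top [0.5962 0.1997] scene [0.5953 0.1983]
z0 0.084 top [0.596  0.1995] 1609 0.0017 scene [0.5953 0.1981] 1054 0.0014 -> z 0.0837 top [0.5961 0.1996] scene [0.5952 0.1983]
top washer [0.5956 0.1994 0.0276] 396 396
  hole [[0.5965 0.2    0.073 ]]
scene washer [0.5961 0.1982 0.0293] 388 714
  hole [[0.5949 0.1992 0.073 ]]
```

The ring and axle now agree to about 1 mm in both views, so I'll descend slowly and watch the force.

Call:
{"name": "drive_tool", "arguments": {"increments": [0, 0, 0.005, 0, 0, 0, 0, 0, 0.01, 0, 0, 0, 0, 0, 0.015, 0, 0, 0, 0, 0, 0.02, 0, 0, 0, 0, 0, 0.025, 0, 0, 0, 0, 0, 0.03, 0, 0, 0, 0, 0, 0.035, 0, 0, 0, 0, 0, 0.04, 0, 0, 0, 0, 0, 0.0425, 0, 0, 0, 0, 0, 0.0425, 0, 0, 0]}}

```text
t: 9.93
position: [0.466, 0.1639, 0.0777]
eef_rot: [-180.0, -0.0, 13.6]
contact_force: [-0.0, 0.1, -1.1]
width: 0.0333
grip_force: 59.4
```

```bash
python3 - <<'E'
from rf import *
s=monitor.state(); print(s["t"],s["position"],s["eef_rot"],s["contact_force"],s["ft_torque"])
for n in("top","scene"): np.savez(n+"5.npz",**cam(n))
for th in(30,45): tri(5,.067,th=th)
a,b=[dict(np.load(n+"5.npz")) for n in("top","scene")]
c=lambda d,x,y,w,h:cv2.resize(d["pixels"][y:y+h,x:x+w],None,fx=10,fy=10,interpolation=cv2.INTER_CUBIC)
cv2.imwrite("pics/axle5.png",np.hstack([c(a,183,175,38,40),c(b,288,140,38,40)]))
E
```

```text
9.9333 [0.46602548 0.16387883 0.07765718] [-1.79973013e+02 -4.37956796e-02  1.36326215e+01] [-0.0403292   0.05661776 -1.0810188 ] [-0.05087574  0.08966044 -0.03177598]
z0 0.067 top [0.5954 0.1992] 1868 0.0019 scene [0.5951 0.1978] 1610 0.0019 -> z 0.0664 top [0.5956 0.1993] scene [0.5949 0.1982]
z0 0.067 top [0.5953 0.1992] 1510 0.0016 scene [0.5949 0.1979] 979 0.0014 -> z 0.0666 top [0.5954 0.1992] scene [0.5947 0.1981]
```

View pics/axle5.png

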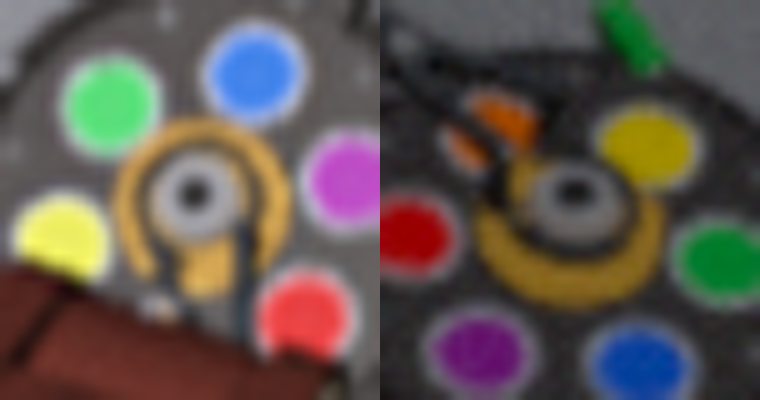

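The ring is now round the axle, concentric in the top view: ring and axle both near (200,195), no push.

Call:
{"name": "drive_tool", "arguments": {"increments": [0, 0, 0.002, 0, 0, 0, 0, 0, 0.004, 0, 0, 0, 0, 0, 0.006, 0, 0, 0, 0, 0, 0.008, 0, 0, 0, 0, 0, 0.01, 0, 0, 0, 0, 0, 0.011, 0, 0, 0, 0, 0, 0.011, 0, 0, 0, 0, 0, 0.011, 0, 0, 0]}}

```text
t: 10.7
position: [0.4662, 0.1639, 0.0735]
eef_rot: [-180.0, -0.1, 13.6]
contact_force: [-0.5, 0.3, -2.0]
width: 0.033
grip_force: 59.4
```

Call:
{"name": "drive_tool", "arguments": {"increments": [0, 0, 0.001, 0, 0, 0, 0, 0, 0.001, 0, 0, 0, 0, 0, 0.001, 0, 0, 0]}}

```text
t: 10.95
position: [0.4662, 0.1639, 0.0732]
eef_rot: [-180.0, -0.1, 13.6]
contact_force: [0.4, -0.2, -2.0]
width: 0.0333
grip_force: 59.4
```

Call:
{"name": "drive_tool", "arguments": {"increments": [0, 0, 0.001, 0, 0, 0, 0, 0, 0.001, 0, 0, 0, 0, 0, 0.001, 0, 0, 0]}}

```text
t: 11.2
position: [0.4661, 0.1639, 0.0727]
eef_rot: [-180.0, -0.1, 13.6]
contact_force: [0.4, 0.3, -2.4]
width: 0.0332
grip_force: 59.4
```

Call:
{"name": "drive_tool", "arguments": {"increments": [0, 0, 0.001, 0, 0, 0, 0, 0, 0.0015, 0, 0, 0, 0, 0, 0.0015, 0, 0, 0, 0, 0, 0.0015, 0, 0, 0]}}

```text
t: 11.53
position: [0.4662, 0.1639, 0.0721]
eef_rot: [-180.0, -0.1, 13.6]
contact_force: [0.3, 0.0, -2.3]
width: 0.0331
grip_force: 59.4
```

Call:
{"name": "drive_tool", "arguments": {"increments": [0, 0, 0.001, 0, 0, 0, 0, 0, 0.0015, 0, 0, 0, 0, 0, 0.0015, 0, 0, 0, 0, 0, 0.0015, 0, 0, 0]}}

```text
t: 11.87
position: [0.4662, 0.164, 0.0715]
eef_rot: [-180.0, -0.1, 13.6]
contact_force: [0.5, -0.9, -2.2]
width: 0.0335
grip_force: 59.4
```

Call:
{"name": "drive_tool", "arguments": {"increments": [0, 0, 0.001, 0, 0, 0, 0, 0, 0.0015, 0, 0, 0, 0, 0, 0.0015, 0, 0, 0, 0, 0, 0.0015, 0, 0, 0]}}

```text
t: 12.2
position: [0.4662, 0.1639, 0.0709]
eef_rot: [-180.0, -0.1, 13.6]
contact_force: [0.6, 0.4, -1.7]
width: 0.0331
grip_force: 59.4
```

Call:
{"name": "drive_tool", "arguments": {"increments": [0, 0, 0.001, 0, 0, 0, 0, 0, 0.001, 0, 0, 0, 0, 0, 0.001, 0, 0, 0, 0, 0, 0.001, 0, 0, 0]}}

```text
t: 12.53
position: [0.4662, 0.1639, 0.0705]
eef_rot: [-180.0, -0.1, 13.6]
contact_force: [0.5, -0.2, -1.2]
width: 0.0332
grip_force: 59.4
```

Call:
{"name": "drive_tool", "arguments": {"increments": [0, 0, 0.001, 0, 0, 0, 0, 0, 0.001, 0, 0, 0, 0, 0, 0.001, 0, 0, 0, 0, 0, 0.001, 0, 0, 0]}}

```text
t: 12.87
position: [0.4662, 0.1639, 0.0701]
eef_rot: [-180.0, -0.1, 13.6]
contact_force: [0.3, 1.1, -2.4]
width: 0.0335
grip_force: 59.4
```

```bash
python3 - <<'E'
from rf import *
s=monitor.state(); print(s["t"],s["position"],s["eef_rot"],s["contact_force"],s["ft_torque"])
for n in("top","scene"): np.savez(n+"6.npz",**cam(n))
for th in(30,45): tri(6,.0595,th=th)
E
```

```text
12.8667 [0.46618265 0.16392952 0.07013838] [-1.79968882e+02 -7.31725754e-02  1.36350483e+01] [ 0.26209574  1.1252807  -2.43578747] [-0.02453476  0.08584189  0.00707979]
z0 0.0595 top [0.5957 0.1994] 1761 0.0019 scene [0.5954 0.1983] 1335 0.002 -> z 0.059 top [0.5958 0.1995] scene [0.5952 0.1985]
z0 0.0595 top [0.5956 0.1994] 1387 0.0015 scene [0.5952 0.1983] 864 0.0014 -> z 0.0591 top [0.5957 0.1995] scene [0.595  0.1985]
```

Call:
{"name": "drive_tool", "arguments": {"increments": [0, 0, 0.001, 0, 0, 0, 0, 0, 0.001, 0, 0, 0, 0, 0, 0.001, 0, 0, 0, 0, 0, 0.001, 0, 0, 0]}}

```text
t: 13.3
position: [0.4662, 0.1639, 0.0697]
eef_rot: [-180.0, -0.1, 13.6]
contact_force: [-0.3, 0.1, -3.1]
width: 0.033
grip_force: 59.4
```

Call:
{"name": "drive_tool", "arguments": {"increments": [0, 0, 0.001, 0, 0, 0, 0, 0, 0.001, 0, 0, 0, 0, 0, 0.001, 0, 0, 0, 0, 0, 0.001, 0, 0, 0]}}

```text
t: 13.63
position: [0.4662, 0.1639, 0.0693]
eef_rot: [-180.0, -0.1, 13.6]
contact_force: [-0.5, 0.0, -1.5]
width: 0.0331
grip_force: 59.4
```

```bash
python3 - <<'E'
from h import *
s=monitor.state(); print(s["t"],s["position"],s["contact_force"],s["ft_torque"])
E
```

```text
13.6333 [0.46619004 0.16393347 0.0693322 ] [-0.46601648  0.02972931 -1.50741336] [-0.00671253  0.05742568  0.03813448]
```

Call:
{"name": "drive_tool", "arguments": {"increments": [0, 0, 0.001, 0, 0, 0, 0, 0, 0.001, 0, 0, 0, 0, 0, 0.001, 0, 0, 0, 0, 0, 0.001, 0, 0, 0]}}

```text
t: 13.97
position: [0.4662, 0.1639, 0.0689]
eef_rot: [-180.0, -0.1, 13.6]
contact_force: [0.6, -0.3, -2.3]
width: 0.0332
grip_force: 59.5
```

```bash
python3 - <<'E'
from h import *
s=monitor.state(); print(s["t"],s["position"],s["eef_rot"],s["contact_force"],s["ft_torque"])
E
```

```text
13.9667 [0.46617785 0.16394088 0.06894903] [-1.79968239e+02 -7.47203853e-02  1.36319399e+01] [ 0.59960042 -0.29846444 -2.3425844 ] [-0.00601377  0.06255427 -0.04670816]
```

Call:
{"name": "drive_tool", "arguments": {"increments": [0, 0, 0.001, 0, 0, 0, 0, 0, 0.001, 0, 0, 0, 0, 0, 0.001, 0, 0, 0, 0, 0, 0.001, 0, 0, 0]}}

```text
t: 14.3
position: [0.4662, 0.1639, 0.0686]
eef_rot: [-180.0, -0.1, 13.6]
contact_force: [-0.2, 0.5, -0.2]
width: 0.0333
grip_force: 59.5
```

```bash
python3 - <<'E'
from rf import *
s=monitor.state(); print(s["t"],s["position"],s["eef_rot"],s["contact_force"],s["ft_torque"])
for n in("top","scene"): np.savez(n+"7.npz",**cam(n))
for th in(30,45): tri(7,.0595,th=th)
s=monitor.state(); print(s["contact_force"],s["ft_torque"])
E
```

```text
14.3 [0.46615512 0.16391979 0.06856659] [-1.79967381e+02 -7.12875874e-02  1.36342404e+01] [-0.18440052  0.48609176 -0.15697752] [ 0.02126357  0.09721048 -0.00847278]
z0 0.0595 top [0.596  0.1993] 1643 0.0018 scene [0.5958 0.1978] 1373 0.002 -> z 0.0586 top [0.5961 0.1994] scene [0.5954 0.1983]
z0 0.0595 top [0.5959 0.1993] 1202 0.0014 scene [0.5955 0.1978] 936 0.0015 -> z 0.0587 top [0.596  0.1994] scene [0.5952 0.1982]
[-0.73290082  0.3486128  -0.5882491 ] [-0.00553006  0.06387043  0.01221501]
```

Call:
{"name": "drive_tool", "arguments": {"increments": [0, 0, 0.0007, 0, 0, 0, 0, 0, 0.0007, 0, 0, 0, 0, 0, 0.0007, 0, 0, 0, 0, 0, 0.0007, 0, 0, 0]}}

```text
t: 14.73
position: [0.4661, 0.1639, 0.0683]
eef_rot: [-180.0, -0.1, 13.6]
contact_force: [-0.4, -0.4, -0.8]
width: 0.033
grip_force: 59.5
```

Call:
{"name": "drive_tool", "arguments": {"increments": [0, 0, 0, 0, 0, 0, 0, 0, 0, 0, 0, 0]}}

```text
t: 14.9
position: [0.4661, 0.1639, 0.0682]
eef_rot: [-180.0, -0.1, 13.6]
contact_force: [0.2, -0.1, -0.6]
width: 0.0333
grip_force: 59.5
```

Call:
{"name": "drive_tool", "arguments": {"increments": [0, 0, 0, 0, 0, 0, 0, 0, 0, 0, 0, 0]}}

```text
t: 15.07
position: [0.4661, 0.1639, 0.0682]
eef_rot: [-180.0, -0.1, 13.6]
contact_force: [-0.9, 0.1, -1.9]
width: 0.0331
grip_force: 59.5
```

Call:
{"name": "drive_tool", "arguments": {"increments": [0, 0, 0.001, 0, 0, 0, 0, 0, 0.001, 0, 0, 0, 0, 0, 0.001, 0, 0, 0, 0, 0, 0.001, 0, 0, 0]}}

```text
t: 15.4
position: [0.4662, 0.1639, 0.0679]
eef_rot: [-180.0, -0.1, 13.6]
contact_force: [-0.7, 0.8, 0.6]
width: 0.0332
grip_force: 59.5
```

Call:
{"name": "drive_tool", "arguments": {"increments": [0, 0, 0, 0, 0, 0, 0, 0, 0, 0, 0, 0]}}

```text
t: 15.57
position: [0.4662, 0.1639, 0.0679]
eef_rot: [-180.0, -0.1, 13.6]
contact_force: [-0.9, -0.5, -0.1]
width: 0.0336
grip_force: 59.5
```

```bash
python3 - <<'E'
from rf import *
F=[]
for k in range(6):
    d=cam(("top","scene")[k%2]); s=monitor.state(); F.append(np.r_[s["contact_force"],s["ft_torque"]])
    if k>3: np.savez(("top","scene")[k%2]+"8.npz",**d)
print(s["t"],s["position"],s["eef_rot"],np.mean(F,0).round(3))
for th in(30,45): tri(8,.0595,th=th)
a,b=[dict(np.load(n+"8.npz")) for n in("top","scene")]
c=lambda d,x,y,w,h:cv2.resize(d["pixels"][y:y+h,x:x+w],None,fx=10,fy=10,interpolation=cv2.INTER_CUBIC)
cv2.imwrite("pics/axle8.png",np.hstack([c(a,183,175,38,40),c(b,288,140,38,40)]))
E
```

```text
15.8667 [0.46616468 0.16391682 0.06785146] [-1.79970505e+02 -7.17468549e-02  1.36310419e+01] [-1.279  0.064 -0.266 -0.044  0.124  0.012]
z0 0.0595 top [0.5961 0.1993] 1665 0.0018 scene [0.5961 0.1979] 1356 0.0019 -> z 0.0586 top [0.5963 0.1995] scene [0.5956 0.1984]
z0 0.0595 top [0.596  0.1993] 1218 0.0014 scene [0.5958 0.1979] 901 0.0015 -> z 0.0588 top [0.5962 0.1994] scene [0.5955 0.1984]
```

View pics/axle8.png

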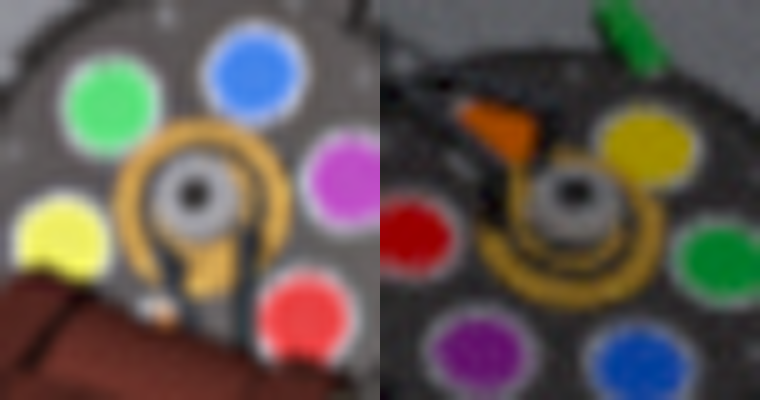

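The ring lies concentric on the brass in both views, around (200,205) in the left crop and (573,215) in the right. The tips stand on the washer with about 2 N, and everything is at rest, so I'm handing in.

```bash
python3 -c "
from bench import order; print(order.close_job())"
```

```text
the job is handed in; nothing more can be done
None
```

Handed in after about 16 s of robot time: pliers held squeezed, spread ring round the axle at the groove and centred to about 1 mm by camera, tips on the washer at about 2 N, everything still; no verdict came back.

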